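# Scrape the drilling plate clear of chips

### The arm

A 7-joint arm with a two-finger parallel gripper is mounted at the origin on the work surface. World frame = base frame: x ahead of the robot, y to its left, z up, the work surface at z = 0. Lengths are in m, angles in rad, forces in N, time in s.
With the tool pointing down it reaches from about 0.35 to 0.9 m from the base axis. Payload 7.2 kg.
Tool frame: the origin (TCP) lies midway between the tips of the shut fingers; the grasp point (between the pads) lies 19 mm behind it; z points along the fingers, y is the line along which they close (so a half turn about z gives the same grasp; the last joint's range is limited). The gripper opens to 85 mm and grips with 20 to 120 N. Pads are 22 mm wide; open, the fingers measure 114 mm over their backs; the gripper's body (76 mm by 85 mm) begins 54 mm behind the grasp point. The pads swing forward as they close: fully open they stand 13 mm farther back than shut.
Start: joints at [-1.176, 0.411, -0.013, 1.596, 0.006, 1.134, -0.082], TCP at [0.279, 0.559, 0.231] pointing down, gripper open.
Joint ranges: [-2.95, 2.95], [-0.29, 1.99], [-1.47, 1.44], [0.14, 2.54], [-1.03, 4.17], [0.13, 1.85], [-2.86, 2.86]. Speed limits (rad/s): [2.39, 2.39, 3.01, 3.01, 3.14, 3.14, 3.14].

### API

Orientations are given as a unit quaternion [x, y, z, w].
In Python, from cell import robot gives the robot as it stands.
- The arm moves only by the shell command python3 -m crank 'ROWS' [FORCE]. ROWS is JSON, a list that holds one entry, the list of rows, each a list of 7 numbers: the closure, from -1 (fully open) to 1 (shut), then the shift along the tool's x, y, z in m, then the turn, a rotation vector about the tool's x, y, z in degrees. A call has 1 to 12 rows; each row is the pose to reach, as a shift and turn from the pose commanded when the call began, along the tool's axes at that moment; what a row does not reach only later rows make up. A row lasts 1/10 s, in which the tool goes at most 50 mm and 8.59 degrees, less where a joint would pass 70% of its speed; a pose out of reach is approached as far as the arm can. A call with a gripper value outside its range is refused whole. The fingers move at their own pace and stop on an object; FORCE is the grip in N (left out, the last holds). Time passes only in rows, so rows that repeat a pose let the fingers close. It gives the time, the measured TCP pose, the force, the opening and the grip force at its end, in the units of the state.
- robot.get_obs(): the state, without advancing time (a new reading comes with each control period).
- robot.capture(name): name is "side" or "top" or "wrist"; returns the picture (400x640x3 uint8, red, green, blue); there is no depth.
- robot.get_calibration(name): a dict with "fx", "fy", "cx", "cy" (pixels), "world_to_cam" (4x4, takes a point from world to camera coordinates). Camera axes: x right, y up, looking along -z (the intrinsics and any distortion apply to the point x, -y, -z); pixel columns grow to the right and rows downward; lengths in m; the calibration is good to about 2 mm. A picture is of the moment at which its call begins: read the wrist's pose just before it. get_calibration takes no time and is no camera call; for the wrist camera it gives the pose at the moment of the call.
- robot.finish_job(): hands the job in; it is judged then, once.
The state is a dict: "clock": time; "joints": joint angles; "joint_vel": joint speeds; "joint_efforts": joint torques, N m; "ee_pos": TCP position; "tcp_rot": TCP orientation; "contact_force": force on the tool from outside, world axes, zero at the start; "ft_torque": the same for the moment, N m; "width": opening from 0.0 (shut) to 1.0 (fully open); "grip_force": force on a finger pad.
Only numpy, scipy, OpenCV 4.12 (cv2) and the standard library are available. Lean on these libraries where they do the work, as an engineer would, in place of code of your own. Each camera call takes 0.05 s, during which the arm holds its last target. There are 200 camera calls.

### The job

Lift the tin off the drilling plate by its handle and set it down upright on the rubber pad, without dropping it. Then take the scraper block by its grip and, keeping its blade pressed lightly on the plate (about 10 N) from the pad's end of the plate to the tray's end, wipe all six steel chips off into the chip tray, going over the plate again wherever chips remain; do not touch the chips with the fingers. Finally hang the scraper back on its stand, blade down, let go, and leave the sanding block, jar and roll of tape where they are.

Things in the scene. Friction and masses are not known exactly. Their poses are not given: they have to be found in the camera images.
- plate: fixed aluminium plate on a foot. Origin: centre of its flat level top, 46 to 58 mm above the bench (differs each time; the pose gives it only roughly). Top 180 mm wide (x) between two steel rails, 250 mm long (y). Rails 12 mm wide, 10 mm above the top, along both x sides; y ends open: the tray at one, the pad at the other; which is which changes.
- tray: fixed open grey plastic chip tray, 204 mm (its x) by 180 mm (its y), butting against one open y end of the plate and parallel to it. Origin: its centre, 14 mm below its inner floor; the low walls along its x reach 38 mm above the origin, 8 mm below the plate's face; the end walls reach 56 mm above the origin.
- pad: fixed black rubber pad, 130 mm (its x) by 120 mm (its y), 30 mm clear of the plate's other open end. Origin: its centre, 18 mm below its flat top.
- tin: closed steel tin with a fixed bail handle, standing on the plate at the start. Body 66 mm in diameter, 76 mm high. Origin: centre of its underside, z up. Mass 0.25 to 0.5 kg.
- tin_handle (a point): middle of the tin's handle bar: a level round bar 10 mm thick and 66 mm long along the tin's x, 106 mm above its underside and 25 mm clear above its top.
- scraper: scraper on the stand: black block 130 (its x) x 24 x 20 mm; wooden grip on top, 64 mm along x, 24 mm thick along y, 20 to 70 mm above the block's underside; steel blade below, 92 mm (x) by 10 mm. Origin: centre of the block's underside, z up. The blade's edge lies 13 to 23 mm below it, clamped differently each time, not reported: feel for it. About 0.25 kg.
- stand: fixed scraper stand: base 150 mm (its x) by 50 mm with two plywood posts, 44 mm wide in y, their tops 40 mm above the bench, 100 mm clear between them along x; the block's ends rest on the posts and the blade hangs between. Origin: centre of its underside.
- chip0: loose steel chip, oblong offcut 30 mm (x) by 16 mm (y), 4 mm thick, lying on the plate at the start. Origin: centre of its underside.
- chip1: loose steel chip, round slug 28 mm in diameter, 4 mm thick, lying on the plate at the start. Origin: centre of its underside.
- chip2: loose steel chip, oblong offcut 30 mm (x) by 16 mm (y), 4 mm thick, lying on the plate at the start. Origin: centre of its underside.
- chip3: loose steel chip, round slug 28 mm in diameter, 4 mm thick, lying on the plate at the start. Origin: centre of its underside.
- chip4: loose steel chip, oblong offcut 30 mm (x) by 16 mm (y), 4 mm thick, lying on the plate at the start. Origin: centre of its underside.
- chip5: loose steel chip, round slug 28 mm in diameter, 4 mm thick, lying on the plate at the start. Origin: centre of its underside.
- sanding_block: bystander: low wooden sanding block with a rubber sole, no grip, 100 x 60 x 30 mm; lies across the bench from the stand. Origin: centre of underside.
- jar: bystander: white jar, 60 mm in diameter, 85 mm high. Origin: centre of underside.
- tape_roll: bystander: roll of tape lying flat, 90 mm across, 25 mm high. Origin: centre of underside.
Not all that is in view belongs to the job. Leave any green, pink or purple look-alike of the stand alone.

How it is judged:
On the way, in this order (a step that is already met when the one before it is completed fails the run):
1. the tin is set upright on the pad while still held, not dropped (horizontal distance between tin and pad below 0.05 m and z of tin in the frame of pad below 0.024 m and angle between tin's own z axis and vertical below 0.15 rad and contact force between tin and pad above 0.5 N and contact force between the fingers and tin above 0.5 N), for 0.05 s.
2. the held scraper is pressed on the plate (2 to 30 N) and sliding, in the half away from the tray (contact force between scraper and plate between 2 and 30 N and contact force between the fingers and scraper above 1 N and linear speed of scraper above 0.02 m/s and horizontal distance between scraper and tray above 0.22 m), for 0.3 s.
3. the held scraper is pressed on the plate (2 to 30 N) and sliding, in the half towards the tray (contact force between scraper and plate between 2 and 30 N and contact force between the fingers and scraper above 1 N and linear speed of scraper above 0.02 m/s and horizontal distance between scraper and tray below 0.18 m), for 0.3 s.
At the end, for the whole second after the job is handed in: All six chips lie in the tray, below its low walls; the tin stands upright (0.15 rad) on the pad, within 50 mm of its centre; the scraper hangs on its stand, block on both posts (4 mm in height, 25 mm, 0.25 rad), upright within 0.15 rad; tin and scraper at rest and released (x of chip0 in the frame of tray between -0.102 and 0.102 m and y of chip0 in the frame of tray between -0.09 and 0.09 m and z of each of chip0, chip1, chip2, chip3, chip4, chip5 in the frame of tray below 0.038 m and x of chip1 in the frame of tray between -0.102 and 0.102 m and y of chip1 in the frame of tray between -0.09 and 0.09 m and x of chip2 in the frame of tray between -0.102 and 0.102 m and y of chip2 in the frame of tray between -0.09 and 0.09 m and x of chip3 in the frame of tray between -0.102 and 0.102 m and y of chip3 in the frame of tray between -0.09 and 0.09 m and x of chip4 in the frame of tray between -0.102 and 0.102 m and y of chip4 in the frame of tray between -0.09 and 0.09 m and x of chip5 in the frame of tray between -0.102 and 0.102 m and y of chip5 in the frame of tray between -0.09 and 0.09 m and horizontal distance between tin and pad below 0.05 m and z of tin in the frame of pad below 0.024 m and angle between each of tin, scraper's own z axis and vertical below 0.15 rad and horizontal distance between scraper and stand below 0.025 m and z of scraper in the frame of stand between 0.036 and 0.044 m and angle between the x axis of scraper and the x axis of stand, either way round below 0.25 rad and linear speed of each of scraper, tin below 0.02 m/s); the robot touches nothing.
It fails at once if a finger presses on a chip (contact force between the fingers and chip0 above 0.5 N or contact force between the fingers and chip1 above 0.5 N or contact force between the fingers and chip2 above 0.5 N or contact force between the fingers and chip3 above 0.5 N or contact force between the fingers and chip4 above 0.5 N or contact force between the fingers and chip5 above 0.5 N).
It fails at once if the tin is tipped by more than 0.6 rad (angle between tin's own z axis and vertical above 0.6 rad).
It fails at once if the sanding block, jar or roll of tape is moved by more than 30 mm (distance of any of sanding_block, jar, tape_roll from where it was at the start of the episode above 0.03 m).
It also fails if it takes over 72 s, if anything falls off the work surface, if the arm or the gripper's body presses on something with over 40 N, if the wrist force passes 120 N, or if a joint passes its speed limit or range.

## Working session

There is one attempt and no reset: what is moved stays moved. The work goes in short steps, Python scripts to look and compute and a shell command to move; the robot and the scene stay as the last step left them, time stands still between calls to the robot, and variables do not carry over. Pictures are saved under pics/ and viewed, at most 10 in all, crops included, and the job is handed in when it is done.

```bash
ls; mkdir -p pics; python3 - <<'E'
from cell import robot
import cv2,numpy as np
np.set_printoptions(precision=4,suppress=True)
o=robot.get_obs();print(o)
for n in ("side","top"):
    c=robot.get_calibration(n);print(n,{k:(np.array(v) if k=="world_to_cam" else v) for k,v in c.items()})
    cv2.imwrite(f"pics/{n}0.png",robot.capture(n)[:,:,::-1])
E
```

```text
pics
{'clock': 0.0, 'joints': array([-1.1762,  0.4119, -0.0127,  1.597 ,  0.0056,  1.1343, -0.0822]), 'joint_vel': array([-0.0018, -0.0001,  0.0008,  0.0001, -0.0018,  0.0002,  0.0002]), 'joint_efforts': array([ -0.0002, -60.0628,   0.6819, -29.9415,   0.0137,   0.0108,
        -0.    ]), 'ee_pos': array([0.2788, 0.5588, 0.2304]), 'tcp_rot': array([ 0.2293,  0.9734, -0.0008, -0.0001]), 'contact_force': array([ 0.7672,  0.3995, -0.2641]), 'ft_torque': array([-0.0368,  0.0211,  0.0156]), 'grip_force': 0.0, 'width': 1.0006274421222758}
side {'fx': 382.732077436545, 'fy': 382.732077436545, 'cx': 316.0771997651065, 'cy': 203.82883073971252, 'world_to_cam': array([[ 0.7244, -0.6893,  0.0041, -0.3799],
       [ 0.5097,  0.5396,  0.6701, -0.3724],
       [-0.4642, -0.4834,  0.7422, -0.8958],
       [ 0.    ,  0.    ,  0.    ,  1.    ]])}
top {'fx': 417.770215745075, 'fy': 417.770215745075, 'cx': 315.2489290860103, 'cy': 198.56193817318234, 'world_to_cam': array([[-0.0125, -0.9998,  0.0133,  0.0024],
       [ 0.9908, -0.0106,  0.1347, -0.5361],
       [-0.1346,  0.0149,  0.9908, -1.1596],
       [ 0.    ,  0.    ,  0.    ,  1.    ]])}
```

View pics/top0.png

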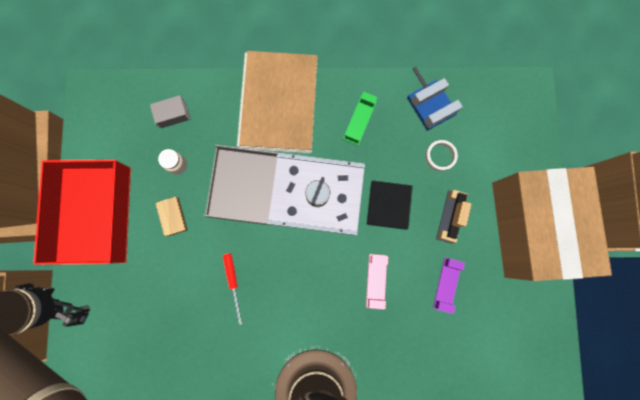

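View pics/side0.png

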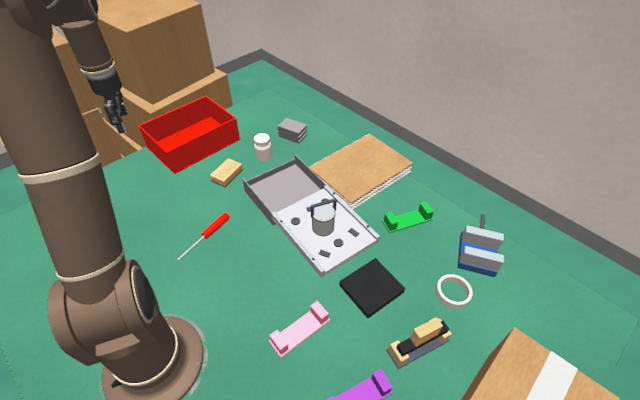

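```bash
cat > h.py <<'E'
import numpy as np,cv2
from scipy.spatial.transform import Rotation as R
from cell import robot
np.set_printoptions(precision=4,suppress=True)
def ray(c,p):
    W=np.array(c["world_to_cam"]);d=np.array([(p[0]-c["cx"])/c["fx"],-(p[1]-c["cy"])/c["fy"],-1.])
    return -W[:3,:3].T@W[:3,3],W[:3,:3].T@d
def onz(c,p,z):
    o,d=ray(c,p);return o+d*(z-o[2])/d[2]
def tri(*cps):
    A=np.zeros((3,3));b=np.zeros(3)
    for c,p in cps:
        o,d=ray(c,p);d/=np.linalg.norm(d);P=np.eye(3)-np.outer(d,d);A+=P;b+=P@o
    X=np.linalg.solve(A,b);return X,[round(float(np.linalg.norm(np.cross(X-ray(c,p)[0],ray(c,p)[1]/np.linalg.norm(ray(c,p)[1])))),4) for c,p in cps]
def pix(c,X):
    W=np.array(c["world_to_cam"]);q=W[:3,:3]@X+W[:3,3];return np.array([c["cx"]-c["fx"]*q[0]/q[2],c["cy"]+c["fy"]*q[1]/q[2]])
def goto(target,yaw=None):
    "shift in tool axes & turn (deg) about tool z from the current pose to a down pose whose tool y axis is at world angle yaw(deg)"
    o=robot.get_obs();r=R.from_quat(o["tcp_rot"]);print("tcp",o["ee_pos"],"t",o["clock"])
    print("shift",r.inv().apply(np.array(target)-o["ee_pos"]))
    y=r.apply([0,1,0]);cur=np.degrees(np.arctan2(y[1],y[0]));print("tool y yaw",cur,"tilt",r.apply([0,0,1]))
    if yaw is not None:
        d=(yaw-cur+90)%180-90;Rt=R.from_matrix(np.c_[np.cross([np.cos(np.radians(cur+d)),np.sin(np.radians(cur+d)),0],[0,0,-1]),[np.cos(np.radians(cur+d)),np.sin(np.radians(cur+d)),0],[0,0,-1]])
        print("turn rotvec deg",np.degrees((r.inv()*Rt).as_rotvec()),"j7",o["joints"][6])
E
python3 - <<'E'
from h import *
T=robot.get_calibration("top");S=robot.get_calibration("side")
print("plate corners FR,NR",onz(T,(365,163),.06),onz(T,(358,234),.06),onz(T,(271,153),.06))
print("tray",onz(T,(216,147),.05),onz(T,(206,215),.05))
print("pad",[onz(T,p,.018) for p in((370,180),(412,184),(410,229),(367,223))])
print("scr",onz(T,(455,215),.05),"tin",onz(T,(318,193),.1))
print("handle",tri((T,(318,190)),(S,(322,206))))
print("scraper grip",tri((T,(463,215)),(S,(430,332))))
for n,p in dict(box=(315,100),lcrate=(500,180),lcrate2=(510,275),jar=(171,160),block=(171,216),tape=(442,155)).items():print(n,onz(T,p,.05))
print("wrist",robot.get_calibration("wrist"))
goto((.52,0,.35),90)
E
```

```text
plate corners FR,NR [ 0.6334 -0.1462  0.06  ] [ 0.4323 -0.1209  0.06  ] [0.665  0.1207 0.06  ]
tray [0.6866 0.2792 0.05  ] [0.491  0.3034 0.05  ]
pad [array([ 0.5918, -0.1652,  0.018 ]), array([ 0.5786, -0.2881,  0.018 ]), array([ 0.447 , -0.2765,  0.018 ]), array([ 0.4658, -0.1527,  0.018 ])]
scr [ 0.4831 -0.3981  0.05  ] tin [ 0.5426 -0.0105  0.1   ]
handle (array([ 0.542 , -0.008 ,  0.1419]), [0.0028, 0.0028])
scraper grip (array([ 0.4817, -0.4085,  0.0902]), [0.0034, 0.0034])
box [ 0.825  -0.0065  0.05  ]
lcrate [ 0.5822 -0.5334  0.05  ]
lcrate2 [ 0.3142 -0.5419  0.05  ]
jar [0.6497 0.4064 0.05  ]
block [0.4893 0.401  0.05  ]
tape [ 0.657  -0.3705  0.05  ]
wrist {'fx': 337.0613085767297, 'fy': 337.0613085767297, 'cx': 314.6965921307213, 'cy': 204.7843005183578, 'world_to_cam': array([[ 0.4465,  0.8948, -0.0018, -0.6242],
       [-0.8502,  0.4236, -0.3127,  0.0418],
       [-0.279 ,  0.1412,  0.9498, -0.3798],
       [ 0.    ,  0.    ,  0.    ,  1.    ]])}
tcp [0.2789 0.5588 0.2305] t 0.1
shift [-0.4652 -0.3926 -0.1188]
tool y yaw 63.48316954299426 tilt [-0.0006 -0.0014 -1.    ]
turn rotvec deg [ -0.0851  -0.0136 -26.5168] j7 -0.08218587183636815
```

```bash
python3 -m crank '[[[-1,-0.03,-0.03,-0.08,0,0,-4],[-1,-0.07,-0.06,-0.12,0,0,-8],[-1,-0.47,-0.39,-0.15,0,0,-26.5],[-1,-0.47,-0.39,-0.15,0,0,-26.5],[-1,-0.47,-0.39,-0.15,0,0,-26.5],[-1,-0.47,-0.39,-0.15,0,0,-26.5],[-1,-0.47,-0.39,-0.15,0,0,-26.5],[-1,-0.47,-0.39,-0.15,0,0,-26.5],[-1,-0.47,-0.39,-0.15,0,0,-26.5],[-1,-0.47,-0.39,-0.15,0,0,-26.5],[-1,-0.47,-0.39,-0.15,0,0,-26.5],[-1,-0.47,-0.39,-0.15,0,0,-26.5]]]'; python3 -m crank '[[[-1,0,0,0,0,0,0],[-1,0,0,0,0,0,0],[-1,0,0,0,0,0,0]]]'
python3 - <<'E'
from h import *
import pickle
goto((.52,0,.38),90)
c=robot.get_calibration("wrist");im=robot.capture("wrist");pickle.dump(c,open("w1.pkl","wb"))
cv2.imwrite("pics/w1.png",im[:,:,::-1])
E
```

```text
clock: 1.3
ee_pos: [0.5017, 0.0524, 0.3742]
tcp_rot: [0.0, 1.0, 0.0, 0.0]
contact_force: [2.2, 0.2, -0.9]
width: 0.998
grip_force: 0.0
clock: 1.6
ee_pos: [0.5009, 0.0557, 0.3735]
tcp_rot: [-0.001, 1.0, 0.0, -0.001]
contact_force: [-0.2, -0.7, 0.8]
width: 0.999
grip_force: 0.0
tcp [0.5009 0.0557 0.3735] t 1.6
shift [-0.019  -0.0557 -0.0066]
tool y yaw 90.07658914524757 tilt [-0.0011  0.0004 -1.    ]
turn rotvec deg [ 0.0208 -0.0625  0.0766] j7 1.4003109099491637
```

View pics/w1.png

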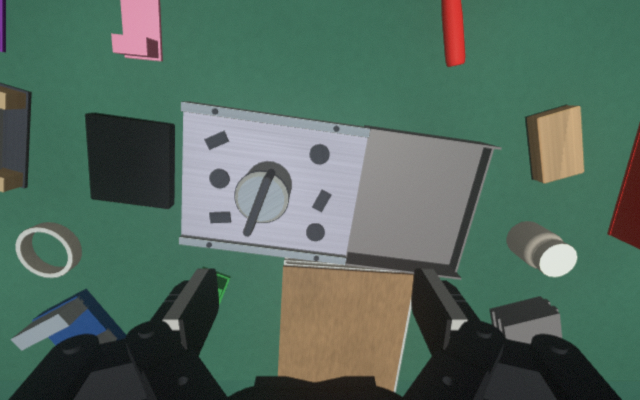

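```bash
python3 -m crank '[[[-1,0.02,-0.255,0.03,0,0,0],[-1,0.02,-0.255,0.03,0,0,0],[-1,0.02,-0.255,0.03,0,0,0],[-1,0.02,-0.255,0.03,0,0,0],[-1,0.02,-0.255,0.03,0,0,0],[-1,0.02,-0.255,0.03,0,0,0],[-1,0.02,-0.255,0.03,0,0,0],[-1,0.02,-0.255,0.03,0,0,0],[-1,0.02,-0.255,0.03,0,0,0]]]'
python3 - <<'E'
from h import *
import pickle
c=robot.get_calibration("wrist");im=robot.capture("wrist");pickle.dump(c,open("w2.pkl","wb"))
cv2.imwrite("pics/w2.png",im[:,:,::-1])
o=robot.get_obs();print(o["ee_pos"],o["joint_vel"])
E
```

```text
clock: 2.55
ee_pos: [0.4822, -0.1981, 0.3439]
tcp_rot: [-0.002, 1.0, 0.0, 0.0]
contact_force: [-0.1, -0.6, -0.4]
width: 1.0
grip_force: 0.0
[ 0.4821 -0.1984  0.344 ] [ 0.003  -0.0001  0.0091 -0.0005  0.0029  0.0005  0.0042]
```

View pics/w2.png

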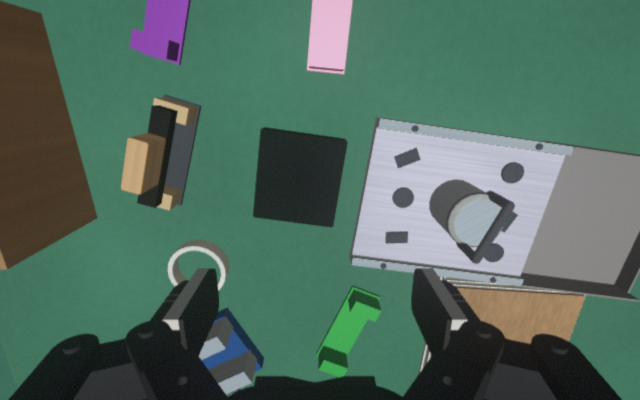

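```bash
python3 - <<'E'
from h import *
import pickle
w1=pickle.load(open("w1.pkl","rb"));w2=pickle.load(open("w2.pkl","rb"));T=robot.get_calibration("top");S=robot.get_calibration("side")
for a,b in (((270,172),(510,203)),((246,233),(474,258))):print("handle end",tri((w1,a),(w2,b)))
for n,a,b in (("railNL",(182,103),(379,118)),("railFL",(180,243),(352,264)),("railNR",(368,127),(572,147)),("railFR",(347,264),(523,284)),
 ("padNL",(87,114),(262,128)),("padNR",(174,123),(347,140)),("padFR",(173,207),(334,226)),("padFL",(92,197),(254,216)),
 ("c1",(217,140),(407,158)),("c2",(219,178),(403,198)),("c3",(220,217),(397,237)),("c4",(320,154),(513,173)),("c6",(316,232),(492,252))):print(n,tri((w1,a),(w2,b)))
print("tray far",onz(w1,(497,147),.05),onz(w1,(458,276),.05),"c5",onz(w1,(322,201),.05))
a=cv2.imread("pics/w2.png")[85:215,110:210];b=cv2.imread("pics/top0.png")[180:250,430:480]
f=lambda i,k:cv2.resize(i,None,fx=k,fy=k,interpolation=cv2.INTER_CUBIC)
m=np.zeros((520,760,3),np.uint8);m[:,:400]=f(a,4);m[:490,410:]=f(b,7)
cv2.imwrite("pics/m1.png",m)
E
```

```text
handle end (array([0.5069, 0.0054, 0.1513]), [0.0034, 0.0034])
handle end (array([ 0.5738, -0.0241,  0.1546]), [0.001, 0.001])
railNL (array([ 0.4321, -0.1188,  0.0543]), [0.0009, 0.0009])
railFL (array([ 0.6324, -0.1449,  0.0573]), [0.0001, 0.0001])
railNR (array([0.4642, 0.1255, 0.0602]), [0.0012, 0.0012])
railFR (array([0.6652, 0.1045, 0.0577]), [0.0012, 0.0012])
padNL (array([ 0.4483, -0.2705,  0.0172]), [0.0009, 0.0009])
padNR (array([ 0.4636, -0.1528,  0.0051]), [0.0011, 0.0011])
padFR (array([ 0.5922, -0.1688,  0.0109]), [0.0008, 0.0008])
padFL (array([ 0.5733, -0.2874,  0.0197]), [0.0008, 0.0008])
c1 (array([ 0.4817, -0.0784,  0.0504]), [0.0002, 0.0002])
c2 (array([ 0.5348, -0.0796,  0.053 ]), [0.0007, 0.0007])
c3 (array([ 0.5926, -0.0832,  0.053 ]), [0.0001, 0.0001])
c4 (array([0.5006, 0.0625, 0.0518]), [0.0004, 0.0004])
c6 (array([0.6187, 0.0573, 0.0463]), [0.0002, 0.0002])
tray far [0.4906 0.3061 0.05  ] [0.6913 0.2792 0.05  ] c5 [0.5688 0.0658 0.05  ]
```

View pics/m1.png

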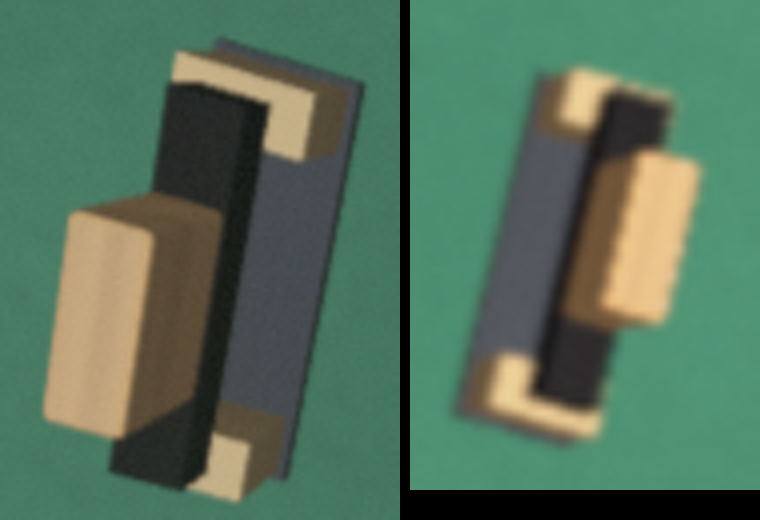

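```bash
python3 - <<'E'
from h import *
import pickle
w2=pickle.load(open("w2.pkl","rb"));T=robot.get_calibration("top")
P=[]
for a,b in (((70,210),(668,325)),((153,232),(602,308)),((122,437),(635,150)),((45,415),(700,162))):
    X,e=tri((w2,(110+a[0]/4,85+a[1]/4)),(T,(430+(b[0]-410)/7,180+b[1]/7)));print(X,e);P.append(X)
P=np.array(P);m=P.mean(0);print("grip top mid",m)
for i,j in ((0,3),(1,2)):d=P[j]-P[i];print(np.linalg.norm(d),np.degrees(np.arctan2(d[1],d[0])))
q=lambda a:np.array(onz(w2,(110+a[0]/4,85+a[1]/4),.11))
Q=np.array([q(a) for a in((70,210),(153,232),(122,437),(45,415))]);print("w2@z.11",Q.mean(0),Q)
# block top edges z=.06 : left edge & right edge
B=[onz(w2,(110+a[0]/4,85+a[1]/4),.06) for a in((168,85),(268,102),(240,110),(183,488))];print("block pts",np.array(B))
print("post+base",np.array([onz(w2,(110+a[0]/4,85+a[1]/4),.04) for a in((178,52),(316,95),(303,162),(240,500))]))
goto((.540,-.0094,.137),66.2)
E
```

```text
[ 0.4485 -0.4085  0.1046] [0.0017, 0.0017]
[ 0.4532 -0.3776  0.1216] [0.0007, 0.0007]
[ 0.5126 -0.3959  0.1182] [0.0007, 0.0007]
[ 0.5099 -0.4259  0.1036] [0.0001, 0.0001]
grip top mid [ 0.481 -0.402  0.112]
0.06376812232746336 -15.807445151275646
0.062269301762053954 -17.109217232318215
w2@z.11 [ 0.4819 -0.4027  0.11  ] [[ 0.4494 -0.4049  0.11  ]
 [ 0.4554 -0.383   0.11  ]
 [ 0.5146 -0.4009  0.11  ]
 [ 0.508  -0.4221  0.11  ]]
block pts [[ 0.418  -0.3962  0.06  ]
 [ 0.4229 -0.3665  0.06  ]
 [ 0.4253 -0.3753  0.06  ]
 [ 0.5471 -0.4102  0.06  ]]
post+base [[ 0.4087 -0.4009  0.04  ]
 [ 0.4216 -0.3588  0.04  ]
 [ 0.4425 -0.3654  0.04  ]
 [ 0.5582 -0.4008  0.04  ]]
tcp [ 0.4821 -0.1984  0.344 ] t 2.6
shift [-0.0585  0.1887  0.2071]
tool y yaw 90.19279350132796 tilt [ 0.0002  0.0006 -1.    ]
turn rotvec deg [ 0.0377  0.0022 23.9928] j7 1.9585698604202018
```

```bash
python3 -m crank '[[[-1,-0.0585,0.189,0.07,0,0,24],[-1,-0.0585,0.189,0.07,0,0,24],[-1,-0.0585,0.189,0.07,0,0,24],[-1,-0.0585,0.189,0.07,0,0,24],[-1,-0.0585,0.189,0.07,0,0,24],[-1,-0.0585,0.189,0.1,0,0,24],[-1,-0.0585,0.189,0.13,0,0,24],[-1,-0.0585,0.189,0.16,0,0,24],[-1,-0.0585,0.189,0.185,0,0,24],[-1,-0.0585,0.189,0.207,0,0,24],[-1,-0.0585,0.189,0.207,0,0,24],[-1,-0.0585,0.189,0.207,0,0,24]]]' 60
python3 - <<'E'
from h import *
goto((.540,-.0094,.137),66.2)
cv2.imwrite("pics/w3.png",robot.capture("wrist")[:,:,::-1])
E
```

```text
clock: 3.8
ee_pos: [0.5401, -0.0112, 0.1374]
tcp_rot: [0.208, 0.978, -0.0, -0.0]
contact_force: [0.2, 0.3, 0.1]
width: 0.998
grip_force: 0.0
tcp [ 0.5401 -0.0112  0.1374] t 3.8
shift [0.0008 0.0016 0.0004]
tool y yaw 66.03465164824294 tilt [-0.0002 -0.0001 -1.    ]
turn rotvec deg [-0.0095 -0.0087 -0.1653] j7 1.2657985555526547
```

View pics/w3.png

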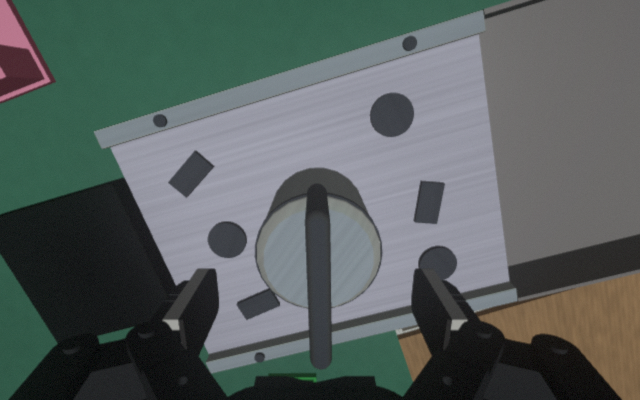

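```bash
python3 -m crank '[[[1,0,0,0,0,0,0],[1,0,0,0,0,0,0],[1,0,0,0,0,0,0],[1,0,0,0,0,0,0],[1,0,0,0,0,0,0],[1,0,0,0,0,0,0],[1,0,0,-0.002,0,0,0],[1,0,0,-0.02,0,0,0],[1,0,0,-0.05,0,0,0],[1,0,0,-0.05,0,0,0],[1,0,0,-0.05,0,0,0]]]' 60
python3 - <<'E'
from h import *
goto((.520,-.222,.110),66.2)
E
```

```text
clock: 4.95
ee_pos: [0.5399, -0.0115, 0.187]
tcp_rot: [0.208, 0.978, 0.0, 0.0]
contact_force: [0.1, 0.5, -3.4]
width: 0.089
grip_force: 58.7
tcp [ 0.5399 -0.0115  0.187 ] t 4.95
shift [-0.0675 -0.2004  0.0769]
tool y yaw 65.99006655025745 tilt [ 0.0004  0.0003 -1.    ]
turn rotvec deg [ 0.0229  0.0131 -0.2099] j7 1.2354955815728188
```

```bash
python3 -m crank '[[[1,-0.007,-0.02,0,0,0,0],[1,-0.02,-0.06,0,0,0,0],[1,-0.034,-0.1,0,0,0,0],[1,-0.047,-0.14,0,0,0,0],[1,-0.06,-0.18,0,0,0,0],[1,-0.0675,-0.2,0.01,0,0,0],[1,-0.0675,-0.2,0.03,0,0,0],[1,-0.0675,-0.2,0.05,0,0,0],[1,-0.0675,-0.2,0.065,0,0,0],[1,-0.0675,-0.2,0.073,0,0,0],[1,-0.0675,-0.2,0.073,0,0,0],[1,-0.0675,-0.2,0.073,0,0,0]]]'
python3 - <<'E'
from h import *
goto((.520,-.222,.107),66.2)
cv2.imwrite("pics/s4.png",robot.capture("side")[:,:,::-1])
E
python3 -m crank '[[[1,0,0,0.002,0,0,0],[1,0,0,0.004,0,0,0]]]'
python3 -m crank '[[[1,0,0,0.002,0,0,0],[1,0,0,0.002,0,0,0]]]'
```

```text
clock: 6.15
ee_pos: [0.5201, -0.2218, 0.1139]
tcp_rot: [0.208, 0.978, -0.0, -0.0]
contact_force: [-0.0, -0.2, -3.2]
width: 0.086
grip_force: 58.6
tcp [ 0.5201 -0.2218  0.1139] t 6.15
shift [ 0.     -0.0003  0.0069]
tool y yaw 65.98449722503815 tilt [-0.0005 -0.     -1.    ]
turn rotvec deg [-0.0128 -0.0268 -0.2155] j7 1.7106026997586528
clock: 6.4
ee_pos: [0.5206, -0.2218, 0.1105]
tcp_rot: [0.208, 0.978, 0.0, 0.001]
contact_force: [0.8, 1.1, -2.9]
width: 0.093
grip_force: 58.6
clock: 6.6
ee_pos: [0.5211, -0.2215, 0.1089]
tcp_rot: [0.208, 0.978, 0.0, 0.001]
contact_force: [-0.8, 1.5, 3.5]
width: 0.09
grip_force: 59.4
```

```bash
python3 -m crank '[[[1,0,0,0.0005,0,0,0],[1,0,0,0.0005,0,0,0],[1,0,0,0.0005,0,0,0]]]'
python3 -m crank '[[[-1,0,0,0,0,0,0],[-1,0,0,0,0,0,0],[-1,0,0,0,0,0,0],[-1,0,0,0,0,0,0],[-1,0,0,-0.03,0,0,0],[-1,0,0,-0.07,0,0,0],[-1,0,0,-0.11,0,0,0],[-1,0,0,-0.13,0,0,0]]]'
python3 - <<'E'
from h import *
cv2.imwrite("pics/s5.png",robot.capture("side")[:,:,::-1])
goto((.482,-.4025,.24),73.5)
E
```

```text
clock: 6.9
ee_pos: [0.5213, -0.2215, 0.1089]
tcp_rot: [0.208, 0.978, 0.0, 0.001]
contact_force: [-1.9, 2.4, 7.9]
width: 0.093
grip_force: 59.9
clock: 7.7
ee_pos: [0.5212, -0.2226, 0.2408]
tcp_rot: [0.208, 0.978, -0.0, 0.002]
contact_force: [0.9, -0.0, -0.6]
width: 0.999
grip_force: 0.0
tcp [ 0.5221 -0.223   0.243 ] t 7.75
shift [-0.0365 -0.1803  0.003 ]
tool y yaw 65.95127952557178 tilt [ 0.007  -0.0017 -1.    ]
turn rotvec deg [ 0.0483  0.4075 -7.549 ] j7 1.634394708771482
```

```bash
python3 -m crank '[[[-1,-0.0365,-0.18,0.003,0,0,-7.5],[-1,-0.0365,-0.18,0.003,0,0,-7.5],[-1,-0.0365,-0.18,0.003,0,0,-7.5],[-1,-0.0365,-0.18,0.003,0,0,-7.5],[-1,-0.0365,-0.18,0.003,0,0,-7.5],[-1,-0.0365,-0.18,0.003,0,0,-7.5],[-1,-0.0365,-0.18,0.003,0,0,-7.5]]]'
python3 - <<'E'
from h import *
import pickle
c=robot.get_calibration("wrist");im=robot.capture("wrist");pickle.dump(c,open("w6.pkl","wb"))
goto((.482,-.4025,.11),73.5)
s=cv2.imread("pics/s5.png")[200:380,300:480]
m=np.zeros((400,800,3),np.uint8);m[:,:400]=im[:,120:520,::-1];m[:360,410:770]=cv2.resize(s,None,fx=2,fy=2)
cv2.imwrite("pics/m6.png",m)
E
```

```text
clock: 8.45
ee_pos: [0.4809, -0.3997, 0.2339]
tcp_rot: [0.143, 0.99, 0.001, -0.0]
contact_force: [-0.6, 0.4, 0.3]
width: 0.999
grip_force: 0.0
tcp [ 0.4811 -0.3994  0.2341] t 8.5
shift [-0.0017 -0.0028  0.1241]
tool y yaw 73.6046701180552 tilt [-0.     0.001 -1.   ]
turn rotvec deg [ 0.0573 -0.0182  0.1047] j7 2.1064877212522215
```

View pics/m6.png

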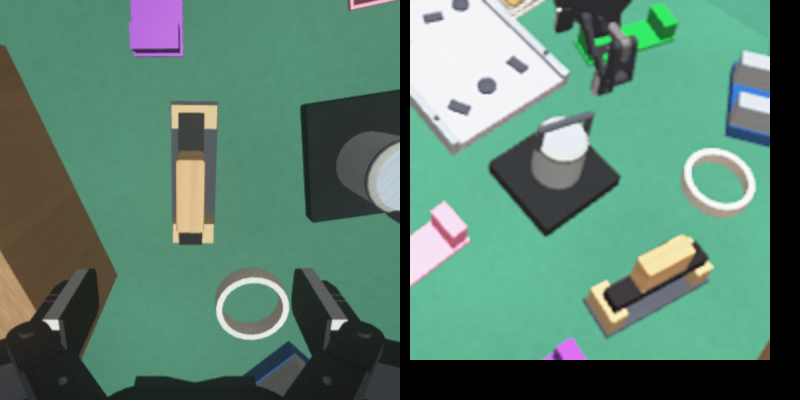

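```bash
python3 - <<'E'
from h import *
import pickle
c=pickle.load(open("w6.pkl","rb"))
for n,z,ps in (("grip top",.11,((297,158),(324,158),(325,233),(296,233))),("block top ends",.06,((300,112),(325,112),(299,243),(322,243))),("posts",.04,((291,103),(338,103),(335,243),(291,243)))):
    Q=np.array([onz(c,p,z) for p in ps]);print(n,Q.mean(0)[:2]);print(Q[:,:2])
E
```

```text
grip top [ 0.4814 -0.4035]
[[ 0.4474 -0.4046]
 [ 0.4535 -0.384 ]
 [ 0.5158 -0.4009]
 [ 0.5088 -0.4246]]
block top ends [ 0.4812 -0.4031]
[[ 0.4162 -0.3945]
 [ 0.4226 -0.3728]
 [ 0.5397 -0.4339]
 [ 0.5464 -0.4113]]
posts [ 0.4827 -0.4013]
[[ 0.4065 -0.4014]
 [ 0.4192 -0.3583]
 [ 0.5594 -0.3998]
 [ 0.5458 -0.4458]]
```

```bash
python3 -m crank '[[[-1,-0.0015,-0.0036,0.04,0,0,0.5],[-1,-0.0015,-0.0036,0.08,0,0,0.5],[-1,-0.0015,-0.0036,0.12,0,0,0.5],[-1,-0.0015,-0.0036,0.15,0,0,0.5],[-1,-0.0015,-0.0036,0.166,0,0,0.5],[-1,-0.0015,-0.0036,0.166,0,0,0.5],[-1,-0.0015,-0.0036,0.166,0,0,0.5]]]' 90
python3 -m crank '[[[1,0,0,0,0,0,0],[1,0,0,0,0,0,0],[1,0,0,0,0,0,0],[1,0,0,0,0,0,0],[1,0,0,0,0,0,0],[1,0,0,0,0,0,0]]]' 90
python3 - <<'E'
from h import *
goto((.4815,-.4033,.068),73)
E
```

```text
clock: 9.2
ee_pos: [0.4816, -0.405, 0.0696]
tcp_rot: [0.148, 0.989, -0.0, 0.001]
contact_force: [0.0, 0.8, 1.1]
width: 0.997
grip_force: 0.0
clock: 9.8
ee_pos: [0.481, -0.405, 0.0691]
tcp_rot: [0.148, 0.989, -0.0, 0.0]
contact_force: [-1.8, 1.5, 5.5]
width: 0.273
grip_force: 87.8
tcp [ 0.481  -0.405   0.0691] t 9.8
shift [-0.      0.0018  0.0011]
tool y yaw 72.98363832823199 tilt [ 0.0007 -0.0001 -1.    ]
turn rotvec deg [ 0.0038  0.0408 -0.0164] j7 2.1894657853618873
```

```bash
python3 -m crank '[[[1,0,0,-0.015,0,0,0],[1,0,0,-0.045,0,0,0],[1,0,0,-0.085,0,0,0],[1,0,0,-0.125,0,0,0],[1,0,0,-0.16,0,0,0],[1,0,0,-0.165,0,0,0],[1,0,0,-0.165,0,0,0]]]'
python3 - <<'E'
from h import *
goto((.4913,-.1144,.235),82.5)
E
```

```text
clock: 10.5
ee_pos: [0.4809, -0.4051, 0.2347]
tcp_rot: [0.148, 0.989, -0.0, 0.001]
contact_force: [1.3, 1.1, -3.6]
width: 0.268
grip_force: 88.3
tcp [ 0.4809 -0.4051  0.2347] t 10.5
shift [ 0.0751  0.281  -0.0005]
tool y yaw 72.97831412347657 tilt [ 0.0018 -0.0009 -1.    ]
turn rotvec deg [-0.0263  0.1114 -9.5217] j7 2.106767199724615
```

```bash
python3 -m crank '[[[1,0.012,0.045,0,0,0,-2],[1,0.024,0.09,0,0,0,-4],[1,0.036,0.135,0,0,0,-6],[1,0.048,0.18,0,0,0,-8],[1,0.06,0.225,0,0,0,-9.5],[1,0.07,0.262,0,0,0,-9.5],[1,0.075,0.281,0,0,0,-9.5],[1,0.075,0.281,0.03,0,0,-9.5],[1,0.075,0.281,0.07,0,0,-9.5],[1,0.075,0.281,0.105,0,0,-9.5],[1,0.075,0.281,0.12,0,0,-9.5],[1,0.075,0.281,0.12,0,0,-9.5]]]'
python3 - <<'E'
from h import *
import pickle
goto((.4913,-.1144,.10),82.5)
c=robot.get_calibration("wrist");im=robot.capture("wrist");pickle.dump(c,open("w7.pkl","wb"))
cv2.imwrite("pics/w7.png",im[:,:,::-1])
E
```

```text
clock: 11.7
ee_pos: [0.4889, -0.1138, 0.1104]
tcp_rot: [0.066, 0.998, -0.0, -0.003]
contact_force: [-1.2, -0.4, -2.4]
width: 0.271
grip_force: 89.5
tcp [ 0.4889 -0.1138  0.1104] t 11.7
shift [-0.0025 -0.0002  0.0104]
tool y yaw 82.48760993100237 tilt [-0.0062  0.0001 -1.    ]
turn rotvec deg [-0.0405 -0.3533 -0.0125] j7 1.7518001655210396
```

View pics/w7.png

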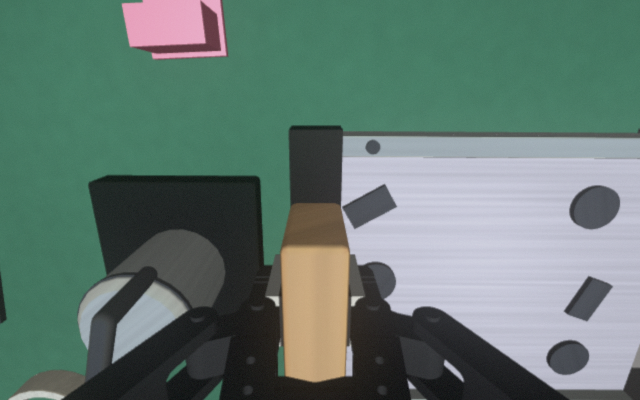

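```bash
cat >> h.py <<'E'
C=np.array([.5486,-.0080]);ux=np.array([.9914,-.1305]);uy=np.array([.1305,.9914])
def pl(X):X=np.array(X)[:2]-C;return np.array([X@ux,X@uy])
def wp(a,b):return C+a*ux+b*uy
E
python3 - <<'E'
from h import *
import pickle
c=pickle.load(open("w7.pkl","rb"))
for p in ((344,208),(354,226),(396,203),(595,205),(588,297),(568,357),(395,280)):print(p,pl(onz(c,p,.052)))
print("rail in/out",pl(onz(c,(450,157),.058)),pl(onz(c,(450,136),.058)))
b=robot.get_obs()["ee_pos"][2]-.029+.02
print("block end",pl(onz(c,(290,127),b)),pl(onz(c,(342,127),b)))
print(pl(robot.get_obs()["ee_pos"]))
goto(np.r_[wp(-.043,-.116),.105],82.5)
E
```

```text
(344, 208) [-0.0567 -0.0947]
(354, 226) [-0.0446 -0.088 ]
(396, 203) [-0.06   -0.0623]
(595, 205) [-0.0587  0.0624]
(588, 297) [0.0076 0.0744]
(568, 357) [0.0582 0.0724]
(395, 280) [-0.0055 -0.0589]
rail in/out [-0.0899 -0.0345] [-0.102  -0.0359]
block end [-0.1108 -0.1238] [-0.1108 -0.1011]
[-0.0446 -0.1129]
tcp [ 0.4896 -0.1141  0.1118] t 11.75
shift [-0.0017 -0.0031  0.0067]
tool y yaw 82.47673802828953 tilt [-0.0044 -0.     -1.    ]
turn rotvec deg [-0.0337 -0.2524 -0.0233] j7 1.7513588963391442
```

```bash
python3 -m crank '[[[1,-0.004,-0.002,0.004,0,0.3,0],[1,-0.004,-0.002,0.009,0,0.3,0],[1,-0.004,-0.002,0.009,0,0.3,0]]]' | egrep 'ee_pos|contact'
for i in 1 2 3; do python3 -m crank '[[[1,0,0,0.002,0,0,0],[1,0,0,0.002,0,0,0]]]'| egrep 'ee_pos|contact'; done
```

```text
ee_pos: [0.4949, -0.1168, 0.1042]
contact_force: [0.8, 0.5, -3.4]
ee_pos: [0.4949, -0.1167, 0.1025]
contact_force: [0.1, -0.4, -2.9]
ee_pos: [0.4948, -0.1167, 0.1004]
contact_force: [-0.3, -0.4, -3.0]
ee_pos: [0.4949, -0.1167, 0.0997]
contact_force: [-5.6, 1.2, 12.3]
```

```bash
python3 -m crank '[[[1,0,0.006,-0.0003,0,0,0],[1,0,0.015,-0.0003,0,0,0],[1,0,0.025,-0.0003,0,0,0],[1,0,0.035,-0.0003,0,0,0]]]'| egrep 'ee_pos|contact'
python3 -m crank '[[[1,0,0.01,0,0,0,0],[1,0,0.02,0,0,0,0],[1,0,0.03,0,0,0,0],[1,0,0.04,0,0,0,0]]]'| egrep 'ee_pos|contact|grip|tcp_rot'
```

```text
ee_pos: [0.5008, -0.0821, 0.0996]
contact_force: [-0.9, -3.9, 6.3]
ee_pos: [0.5061, -0.0422, 0.0996]
tcp_rot: [0.066, 0.998, -0.0, -0.001]
contact_force: [-0.5, -3.6, 6.0]
grip_force: 90.6
```

```bash
python3 -m crank '[[[1,0,0.012,0,0,0,0],[1,0,0.024,0,0,0,0],[1,0,0.036,0,0,0,0],[1,0,0.048,0,0,0,0],[1,0,0.06,0,0,0,0],[1,0,0.072,0,0,0,0]]]'| egrep 'ee_pos|contact'
python3 -m crank '[[[1,0,0.012,0,0,0,0],[1,0,0.024,0,0,0,0],[1,0,0.036,0,0,0,0],[1,0,0.048,0,0,0,0],[1,0,0.06,0,0,0,0],[1,0,0.072,0,0,0,0],[1,0,0.084,0,0,0,0],[1,0,0.096,0,0,0,0],[1,0,0.106,0,0,0,0],[1,0,0.106,0,0,0,0]]]'| egrep 'ee_pos|contact'
python3 - <<'E'
from h import *
print(pl(robot.get_obs()["ee_pos"]))
goto(np.r_[wp(-.043,-.116),.105],82.5)
cv2.imwrite("pics/t8.png",robot.capture("top")[130:250,195:375,::-1])
E
```

```text
ee_pos: [0.5153, 0.0293, 0.0996]
contact_force: [0.3, -4.7, 7.3]
ee_pos: [0.5272, 0.1367, 0.0981]
contact_force: [-0.8, 0.3, -3.1]
[-0.0401  0.1407]
tcp [0.5272 0.1367 0.0981] t 15.05
shift [ 0.0037 -0.2567 -0.007 ]
tool y yaw 82.66854993199092 tilt [-0.0064  0.0016 -1.    ]
turn rotvec deg [ 0.0427 -0.3777  0.1687] j7 1.2778874318435467
```

```bash
python3 -m crank '[[[1,0,0,-0.02,0,0,0],[1,0,0,-0.05,0,0,0],[1,-0.02,-0.04,-0.055,0,0.35,0],[1,-0.04,-0.08,-0.055,0,0.35,0],[1,-0.06,-0.12,-0.055,0,0.35,0],[1,-0.075,-0.16,-0.055,0,0.35,0],[1,-0.083,-0.2,-0.055,0,0.35,0],[1,-0.083,-0.235,-0.055,0,0.35,0],[1,-0.083,-0.255,-0.055,0,0.35,0],[1,-0.083,-0.255,-0.045,0,0.35,0],[1,-0.083,-0.255,-0.045,0,0.35,0]]]'| egrep 'ee_pos|contact'
python3 - <<'E'
from h import *
import pickle
w1=pickle.load(open("w1.pkl","rb"));w2=pickle.load(open("w2.pkl","rb"));T=robot.get_calibration("top")
X,e=tri((w1,(285,262)),(T,(313,151)));print("box",X,e,pl(X));X,e=tri((w1,(285,262)),(w2,(445,280)));print(X,e,pl(X))
c=robot.get_calibration("wrist");im=robot.capture("wrist");pickle.dump(c,open("w9.pkl","wb"))
print(pl(robot.get_obs()["ee_pos"]));goto(np.r_[wp(.0425,-.114),.105],82.5)
m=np.zeros((400,800,3),np.uint8);m[:,:440]=im[:,200:,::-1];m[:240,440:800]=cv2.resize(cv2.imread("pics/t8.png"),None,fx=2,fy=2)
cv2.imwrite("pics/m9.png",m)
E
```

```text
ee_pos: [0.5756, -0.1298, 0.1415]
contact_force: [-0.7, 0.7, -3.8]
box [0.6799 0.004  0.0241] [0.0033, 0.0033] [0.1286 0.029 ]
[0.6815 0.007  0.0202] [0.0014, 0.0014] [0.1298 0.0322]
[ 0.0431 -0.1161]
tcp [ 0.5762 -0.1287  0.1421] t 16.25
shift [0.0001 0.0021 0.0371]
tool y yaw 82.49175766782962 tilt [-0.0138  0.0025 -0.9999]
turn rotvec deg [ 0.0412 -0.8038 -0.008 ] j7 1.7687004963759902
```

View pics/m9.png

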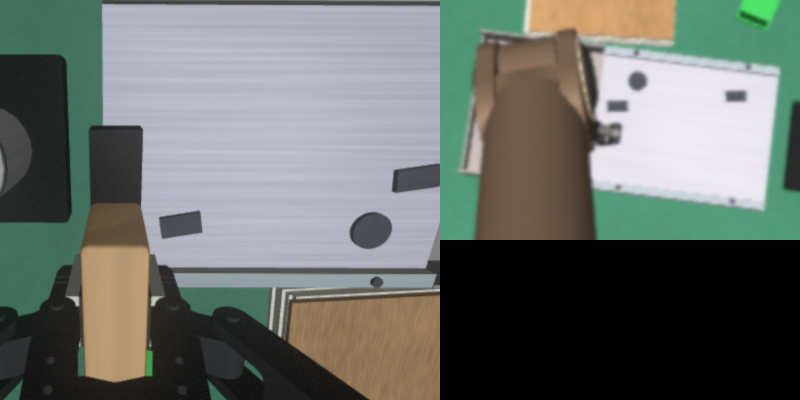

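```bash
python3 -m crank '[[[1,0,0.002,0.02,0,-0.8,0],[1,0,0.002,0.035,0,-0.8,0],[1,0,0.002,0.035,0,-0.8,0],[1,0,0.002,0.035,0,-0.8,0]]]'| egrep 'ee_pos|contact'
python3 - <<'E'
from h import *
import pickle
c=pickle.load(open("w9.pkl","rb"))
for p in ((594,180),(593,192),(571,230),(381,225),(361,235)):print(p,pl(onz(c,p,.052)))
print("rail in/out",pl(onz(c,(450,270),.058)),pl(onz(c,(450,288),.058)))
print("block end",pl(onz(c,(315,127),.1425-.009)))
print(pl(robot.get_obs()["ee_pos"]));goto(np.r_[wp(.0425,-.114),.0996],82.5)
E
```

```text
ee_pos: [0.5753, -0.126, 0.107]
contact_force: [-4.4, 1.4, -4.5]
(594, 180) [0.0205 0.0801]
(593, 192) [0.0293 0.0815]
(571, 230) [0.0585 0.0724]
(381, 225) [ 0.0543 -0.0686]
(361, 235) [ 0.0622 -0.0831]
rail in/out [ 0.0881 -0.0161] [ 0.1035 -0.0143]
block end [-0.0227 -0.1173]
[ 0.0419 -0.1135]
tcp [ 0.5753 -0.126   0.107 ] t 16.65
shift [-0.0006 -0.0005  0.0074]
tool y yaw 82.57215409048199 tilt [-0.0021  0.0011 -1.    ]
turn rotvec deg [ 0.0446 -0.1274  0.0722] j7 1.7845249020271188
```

```bash
python3 -m crank '[[[1,0.003,0,0.003,0,-0.1,0],[1,0.003,0,0.005,0,-0.1,0],[1,0.003,0,0.005,0,-0.1,0]]]' | egrep 'ee_pos|contact'
for i in 1 2; do python3 -m crank '[[[1,0,0,0.0012,0,0,0],[1,0,0,0.0012,0,0,0]]]'| egrep 'ee_pos|contact'; done
```

```text
ee_pos: [0.5744, -0.1273, 0.1033]
contact_force: [-1.5, -0.9, -3.4]
ee_pos: [0.5744, -0.1273, 0.1022]
contact_force: [-0.4, 0.1, -2.1]
ee_pos: [0.5743, -0.1273, 0.1009]
contact_force: [-0.4, -0.1, -3.6]
```

```bash
for i in 1 2; do python3 -m crank '[[[1,0,0,0.0012,0,0,0],[1,0,0,0.0012,0,0,0]]]'| egrep 'ee_pos|contact'; done
```

```text
ee_pos: [0.5745, -0.1273, 0.1001]
contact_force: [0.0, 1.0, 1.3]
ee_pos: [0.5751, -0.1274, 0.0997]
contact_force: [0.3, -0.4, 7.3]
```

```bash
python3 -m crank '[[[1,0,0.006,0,0,0,0],[1,0,0.016,0,0,0,0],[1,0,0.028,0,0,0,0],[1,0,0.04,0,0,0,0],[1,0,0.052,0,0,0,0],[1,0,0.064,0,0,0,0],[1,0,0.076,0,0,0,0]]]'| egrep 'ee_pos|contact'
python3 -m crank '[[[1,0,0.012,0,0,0,0],[1,0,0.024,0,0,0,0],[1,0,0.036,0,0,0,0],[1,0,0.048,0,0,0,0],[1,0,0.06,0,0,0,0],[1,0,0.072,0,0,0,0]]]'| egrep 'ee_pos|contact'
python3 -m crank '[[[1,0,0.012,0,0,0,0],[1,0,0.024,0,0,0,0],[1,0,0.036,0,0,0,0],[1,0,0.048,0,0,0,0],[1,0,0.06,0,0,0,0],[1,0,0.072,0,0,0,0],[1,0,0.084,0,0,0,0],[1,0,0.096,0,0,0,0],[1,0,0.106,0,0,0,0],[1,0,0.106,0,0,0,0]]]'| egrep 'ee_pos|contact'
```

```text
ee_pos: [0.5851, -0.0534, 0.0998]
contact_force: [-0.8, -3.6, 6.8]
ee_pos: [0.5945, 0.018, 0.0997]
contact_force: [-0.4, -4.2, 7.2]
ee_pos: [0.6071, 0.127, 0.098]
contact_force: [-0.0, 1.2, -3.8]
```

```bash
python3 -m crank '[[[1,0,0,-0.03,0,0,0],[1,0,0,-0.07,0,0,0],[1,0,0,-0.11,0,0,0],[1,0.02,-0.03,-0.145,0,0,0],[1,0.05,-0.06,-0.145,0,0,0],[1,0.08,-0.1,-0.145,0,0,0],[1,0.095,-0.13,-0.145,0,0,0],[1,0.095,-0.13,-0.145,0,0,0]]]'| egrep 'ee_pos|contact'
python3 - <<'E'
from h import *
import pickle
c=robot.get_calibration("wrist");im=robot.capture("wrist");pickle.dump(c,open("w10.pkl","wb"))
cv2.imwrite("pics/w10.png",im[:,:,::-1])
goto((.481,-.405,.235),73)
E
```

```text
ee_pos: [0.4925, 0.0032, 0.2432]
contact_force: [0.2, 0.1, -2.7]
tcp [0.4942 0.0059 0.2433] t 20.9
shift [-0.0423 -0.4089  0.0082]
tool y yaw 82.24926655359641 tilt [ 0.0045  0.0001 -1.    ]
turn rotvec deg [0.0635 0.2532 9.2492] j7 1.4191301277241852
```

View pics/w10.png

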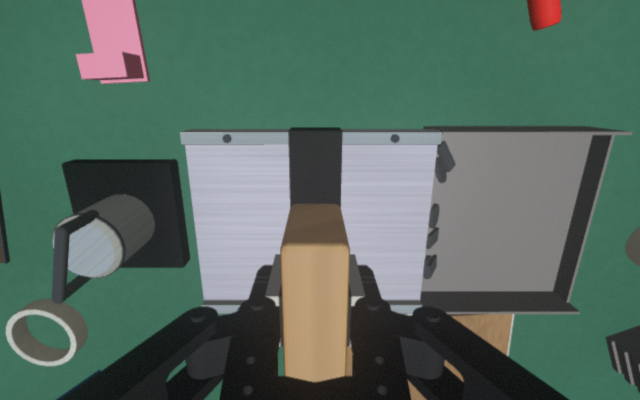

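```bash
cat > blobs.py <<'E'
from h import *
import pickle,sys
def run(name):
    c=robot.get_calibration("wrist");im=robot.capture("wrist");pickle.dump((c,im),open(name+".pkl","wb"))
    g=cv2.cvtColor(im,cv2.COLOR_RGB2GRAY)
    # mask: tray interior incl. 10 mm of plate edge, at floor level
    q=np.array([pix(c,np.r_[wp(a,b),.02]) for a,b in((-.10,.12),(.10,.12),(.10,.19),(-.10,.19))]).astype(np.int32)
    print("tcp pl",pl(robot.get_obs()["ee_pos"]),"roi",q.tolist())
    m=np.zeros_like(g);cv2.fillPoly(m,[q],255)
    print("median",np.median(g[m>0]))
    d=((g<0.75*np.median(g[m>0]))&(m>0)).astype(np.uint8)
    n,l,s,cc=cv2.connectedComponentsWithStats(d)
    for i in range(1,n):
        if s[i,4]>40:
            u=np.median(im[l==i],axis=0);print("bbox",s[i].tolist(),"c",cc[i],"rgb",u,"pl@z.02",pl(onz(c,cc[i],.02)),"pl@z.05",pl(onz(c,cc[i],.05)))
if __name__=="__main__":run(sys.argv[1])
E
python3 -m crank '[[[1,0,0.03,0,0,0,0],[1,0,0.07,0,0,0,0],[1,0,0.11,0,0,0,0],[1,0,0.15,0,0,0,0],[1,0,0.19,0,0,0,0],[1,0,0.21,0,0,0,0],[1,0,0.21,0,0,0,0],[1,0,0.21,0,0,0,0]]]'| egrep 'ee_pos|contact'
python3 blobs.py b1
python3 -m crank '[[[1,0,0.03,0,0,0,0],[1,0,0.06,0,0,0,0],[1,0,0.08,0,0,0,0],[1,0,0.08,0,0,0,0],[1,0,0.08,0,0,0,0]]]'| egrep 'ee_pos|contact'
python3 blobs.py b2
```

```text
ee_pos: [0.5229, 0.2166, 0.2423]
contact_force: [-0.5, -1.5, -2.7]
tcp pl [-0.0545  0.2183] roi [[221, 126], [235, 290], [291, 290], [287, 126]]
median 126.0
bbox [221, 126, 67, 5, 275] c [254.9782 127.5782] rgb [52. 54. 53.] pl@z.02 [-0.0991  0.1553] pl@z.05 [-0.102   0.1606]
bbox [225, 133, 57, 158, 3266] c [246.6467 222.9256] rgb [65. 66. 66.] pl@z.02 [0.0092 0.1397] pl@z.05 [-0.0026  0.1462]
bbox [281, 212, 10, 36, 165] c [286.6848 233.0061] rgb [86. 71. 54.] pl@z.02 [0.0218 0.1858] pl@z.05 [0.0089 0.1885]
ee_pos: [0.5336, 0.2948, 0.2428]
contact_force: [-0.6, 0.0, -3.3]
tcp pl [-0.0541  0.2975] roi [[147, 126], [172, 290], [228, 290], [213, 126]]
median 131.0
bbox [147, 126, 67, 4, 268] c [180.  127.5] rgb [54. 56. 55.] pl@z.02 [-0.0988  0.1547] pl@z.05 [-0.1017  0.1665]
bbox [148, 133, 81, 158, 2871] c [170.1491 206.7304] rgb [67. 68. 69.] pl@z.02 [-0.0101  0.1321] pl@z.05 [-0.0203  0.1458]
```

```bash
python3 - <<'E'
from h import *
import pickle
for n in ("b1","b2"):
    c,im=pickle.load(open(n+".pkl","rb"));g=cv2.GaussianBlur(cv2.cvtColor(im,cv2.COLOR_RGB2GRAY),(3,3),0)
    print(n)
    for b in np.arange(.112,.20,.004):
        r=""
        for a in np.arange(-.1,.1005,.003):
            u,v=np.round(pix(c,np.r_[wp(a,b),.016])).astype(int)
            r+="%x"%(g[v,u]//16)
        print("%.3f"%b,r)
E
```

```text
b1
0.112 558678abbbaaaaaaaaaabbaaaaaaaaaaaaaaaaaaaaaaaaaaaaaaaaaaaaaa9aaaaa9
0.116 5575467666676667666666666666666666666666666666666666666666666666666
0.120 5487767776677667776677566775666756667556665566655566555566555554455
0.124 4473333333333344443333333333333444444433333444443333334344444333333
0.128 3477776557643344444466777777753444444447634444467776333334444477777
0.132 3488887444543434434467888888734444444447544444577774333334334577777
0.136 3488874444444334333467888888744444444455344445777764333344345777777
0.140 3488844444444443333478888888744344445674344446777775333334567777654
0.144 3488875444444444445788888888876444677753444467777763333346777543222
0.148 3488888864444446788888888888888888777777777777777765555457532222222
0.152 3488888888744458888888888888888888887777777777777777777773222222222
0.156 3488888888887578888888888888888888888777787777777777777732222222222
0.160 3488888888888888888888888888888888787877777777777777777622222223444
0.164 3488888888888888888888888888888888888787777777777777777632234444444
0.168 3488888888888888888888888888888887887777777777777777766
[... 1461 characters left out ...]
8888888888888888888888888888888888
0.164 3588888888888888888888888888888888888888888888888888888888888888888
0.168 3488888888888888888888888888888888888888888888888888888888888888888
0.172 3488888888888888888888888888888888888888888888888888888888888888888
0.176 3488888888888888888888888888888888888888888888888888888888888888888
0.180 3488888888888888888888888888888888888888888888888888888888888888888
0.184 3488888888888888888888888888888888888888888888888888888888888888888
0.188 3488888888888888888888888888888888888888888888888888888888888888888
0.192 3488888888888888888888888888888888888888888888888888888888888888888
0.196 3488888888888888888888888888888888888888888888888888888888888888888
```

```bash
python3 - <<'E'
from h import *
import pickle
c,im=pickle.load(open("b1.pkl","rb"));w=pickle.load(open("w10.pkl","rb"));wi=cv2.imread("pics/w10.png")[:,:,::-1]
for n,cc,i in (("b1",c,im),("w10",w,wi)):
    g=cv2.cvtColor(np.ascontiguousarray(i),cv2.COLOR_RGB2GRAY);print(n)
    for b in np.arange(-.115,.125,.012):
        r=""
        for a in np.arange(-.085,.086,.006):
            u,v=np.round(pix(cc,np.r_[wp(a,b),.05])).astype(int)
            r+="%x"%(g[v,u]//16) if 0<=u<640 and 0<=v<400 else "."
        print("%.3f"%b,r)
goto((.481,-.405,.235),73)
E
```

```text
b1
-0.115 .............aaaaaaaaaaaaaaaa
-0.103 ......aaabaaaabaaaabaaaaaaaaa
-0.091 aaaabaaabbaaaabaaaabaaaaaaaaa
-0.079 aabbbaaabbabbabbbbaaaaaaaaaaa
-0.067 aaabbaaabbbbbbbbbbabaaaaaaaaa
-0.055 aaabbbabbbabbbbbbbabaaabaaaaa
-0.043 aababbaabbbbbbbbbbabaaabaaaaa
-0.031 aaaabbbbbbbbbbbbbbababababaaa
-0.019 aaaabbbbbbbbbbbbbbabababbbbaa
-0.007 aababbbbbbbbbbbbbbababbbaaaba
0.005 aaaabbbbbbbbbbbbbbababbbabbaa
0.017 aaaabbbbbbbbbbbbbbababbbabaaa
0.029 aaaaabbbabbbbbbbbbababbbbbaba
0.041 aaaaabbbabbbbbbbbbababbbaaaaa
0.053 aaaaabbbabbbbabbbbababbbaaaaa
0.065 aaaaabbaababaabaabaaaabbaaaaa
0.077 bbaaaabaababaabbabaaaaabaaaaa
0.089 aaaaaabaaaabaabaaaaaaaabaaaaa
0.101 bbbaaabaabaaaabaaaaaaaabaaaaa
0.113 bbbaaabaaaabaaaaaaaaaaaaaaaaa
w10
-0.115 bbbbbbbbbbbbbbbbbbbbbbbbababb
-0.103 bbbbbbbbbbbbbbbbbbbbbbbbbbbbb
-0.091 bbbbbbbbbbbbbbbbbbbbbbbbbbabb
-0.079 bbbbbbbbbbbbbbcbbbbbbbbbbbbbb
-0.067 bbbbbbbbbbbbbbbbbbbbbbbbba322
-0.055 bbbbbbbbbbbbbbbbbbbbbb3233223
-0.043 bbbbbbbbbbbcbbbbbbbbb55555444
-0.031 bbbbbbbbbbbbbbbb7489999999999
-0.019 3333333333455555559aaaaa9a9aa
-0.007 3333333333455555559aaaaaaaaaa
0.005 33333333335555555599999999999
0.017 33333333335555455599999999999
0.029 3333344445355545559aaaaaaaaaa
0.041 bbbabbbbbbbbbbbbbbaa665555455
0.053 bbbbabbbbbbbbbbbbbbbbb3245445
0.065 bbbbbbbbbbbbbbbbbbbbbbb222222
0.077 bbbbbbbbbbbbbbbbbbbbbbbbbbbb7
0.089 bbbbabbbbbbbbbbbbbbbbbbbbbbbb
0.101 bbbbbbbbbbbbbbbbbbbbbbbbbbbbb
0.113 bbbbbbbbbbbbbbbbbbbbbbbbbbbbb
tcp [0.5338 0.2941 0.2429] t 22.3
shift [-0.0402 -0.6999  0.009 ]
tool y yaw 82.39147517932372 tilt [ 0.0042 -0.0018 -1.    ]
turn rotvec deg [-0.0525  0.2557  9.3916] j7 0.9632282746968869
```

```bash
python3 -m crank '[[[1,-0.002,-0.03,0,0,0,1],[1,-0.004,-0.07,0,0,0,2],[1,-0.006,-0.115,0,0,0,3],[1,-0.009,-0.16,0,0,0,4],[1,-0.012,-0.205,0,0,0,5],[1,-0.015,-0.25,0,0,0,6],[1,-0.017,-0.295,0,0,0,7],[1,-0.02,-0.34,0,0,0,8],[1,-0.022,-0.385,0,0,0,9],[1,-0.025,-0.43,0,0,0,9.4],[1,-0.027,-0.475,0,0,0,9.4],[1,-0.03,-0.52,0,0,0,9.4]]]'| egrep 'ee_pos|contact'
python3 - <<'E'
from h import *
goto((.481,-.405,.235),73)
E
```

```text
ee_pos: [0.4936, -0.2267, 0.2438]
contact_force: [1.4, 0.7, -3.3]
tcp [ 0.4936 -0.2267  0.2438] t 23.5
shift [-0.0402 -0.1742  0.0088]
tool y yaw 72.96043944060774 tilt [ 0.0052 -0.0004 -1.    ]
turn rotvec deg [ 0.0624  0.2907 -0.0397] j7 1.7940970227981787
```

```bash
python3 -m crank '[[[1,-0.01,-0.04,0,0,0.3,0],[1,-0.02,-0.08,0,0,0.3,0],[1,-0.03,-0.12,0,0,0.3,0],[1,-0.037,-0.155,0,0,0.3,0],[1,-0.04,-0.172,0,0,0.3,0],[1,-0.04,-0.172,0.04,0,0.3,0],[1,-0.04,-0.172,0.08,0,0.3,0],[1,-0.04,-0.172,0.1,0,0.3,0],[1,-0.04,-0.172,0.1,0,0.3,0],[1,-0.04,-0.172,0.1,0,0.3,0],[1,-0.04,-0.172,0.1,0,0.3,0]]]'| egrep 'ee_pos|contact'
python3 - <<'E'
from h import *
goto((.481,-.405,.0691),73)
E
```

```text
ee_pos: [0.4841, -0.4012, 0.1453]
contact_force: [0.9, -0.8, -2.8]
tcp [ 0.4841 -0.4012  0.1453] t 24.6
shift [ 0.002  -0.0045  0.0762]
tool y yaw 73.03560148966474 tilt [ 0.0017 -0.0009 -1.    ]
turn rotvec deg [-0.0193  0.1048  0.0356] j7 2.1900633981973474
```

```bash
python3 -m crank '[[[1,0.002,-0.0045,0.02,0,0.1,0],[1,0.002,-0.0045,0.045,0,0.1,0],[1,0.002,-0.0045,0.045,0,0.1,0],[1,0.002,-0.0045,0.045,0,0.1,0]]]'| egrep 'ee_pos|contact'
python3 - <<'E'
from h import *
goto((.481,-.405,.0691),73)
E
```

```text
ee_pos: [0.481, -0.404, 0.0996]
contact_force: [0.0, -0.2, -2.1]
tcp [ 0.481  -0.404   0.0996] t 25.0
shift [-0.0004 -0.0009  0.0305]
tool y yaw 73.08271043161857 tilt [-0.0015  0.0008 -1.    ]
turn rotvec deg [ 0.0219 -0.0946  0.0827] j7 2.224752371757639
```

```bash
python3 -m crank '[[[1,0,-0.001,0.01,0,-0.1,0],[1,0,-0.001,0.02,0,-0.1,0],[1,0,-0.001,0.026,0,-0.1,0],[1,0,-0.001,0.026,0,-0.1,0]]]'| egrep 'ee_pos|contact'
for i in 1 2; do python3 -m crank '[[[1,0,0,0.002,0,0,0],[1,0,0,0.002,0,0,0]]]'| egrep 'ee_pos|contact'; done
```

```text
ee_pos: [0.4797, -0.404, 0.0711]
contact_force: [-0.1, -0.0, -2.4]
ee_pos: [0.4802, -0.4046, 0.0702]
contact_force: [-0.2, -0.5, -3.2]
ee_pos: [0.4806, -0.4049, 0.0694]
contact_force: [-1.1, 2.1, 5.5]
```

Seated at the original height. Release, rise and check.

```bash
python3 -m crank '[[[-1,0,0,0,0,0,0],[-1,0,0,0,0,0,0],[-1,0,0,0,0,0,0],[-1,0,0,0,0,0,0],[-1,0,0,0,0,0,0],[-1,0,0,-0.03,0,0,0],[-1,0,0,-0.07,0,0,0],[-1,0,0,-0.12,0,0,0],[-1,0,0,-0.165,0,0,0],[-1,0,0,-0.165,0,0,0],[-1,0,0,-0.165,0,0,0]]]'
python3 - <<'E'
from h import *
import pickle
c=robot.get_calibration("wrist");im=robot.capture("wrist")
a=np.array([.4815,-.4033]);t=np.radians(-17);X=np.array([np.cos(t),np.sin(t)]);Y=np.array([-X[1],X[0]])
# wooden grip top mask
hsv=cv2.cvtColor(im,cv2.COLOR_RGB2HSV);g=cv2.cvtColor(im,cv2.COLOR_RGB2GRAY)
def prof(pl_,z,v,name):
    print(name,[ "%x"%(g[tuple(np.round(pix(c,np.r_[a+u*v+pl_,z])).astype(int)[::-1])]//16) for u in np.arange(-.09,.0901,.006)])
prof(0*X,.11,X,"along x grip top");prof(0*X,.11,Y,"across grip top");prof(0*Y,.06,X,"along block top");prof(-.048*X,.06,Y,"across block near")
c6=pickle.load(open("w6.pkl","rb"))
# compare with pre-grasp picture: expected bright rectangle vs w6
m=((hsv[:,:,0]>8)&(hsv[:,:,0]<20)&(hsv[:,:,1]>70)&(g>150)).astype(np.uint8)
n,l,s,cc=cv2.connectedComponentsWithStats(m)
for i in range(1,n):
    if s[i,4]>100:print(s[i].tolist(),cc[i],onz(c,cc[i],.11),onz(c,cc[i],.04))
goto((.481,-.405,.235),73)
cv2.imwrite("pics/end.png",im[:,:,::-1])
E
```

```text
clock: 26.9
ee_pos: [0.4807, -0.405, 0.2344]
tcp_rot: [0.147, 0.989, 0.0, 0.001]
contact_force: [0.2, 0.4, 0.1]
width: 0.999
grip_force: 0.0
along x grip top ['7', '7', '7', 'c', '3', '4', '4', '4', '4', '6', 'b', 'b', 'c', 'c', 'c', 'b', 'c', 'c', 'c', 'c', 'b', '3', '3', '7', '7', '7', '7', '7', '7', '7', '7']
across grip top ['7', '7', '7', '7', '7', '7', '7', '7', '7', '7', '7', '7', '7', 'c', 'c', 'b', 'c', '5', '5', '7', '7', '7', '7', '7', '7', '7', '7', '7', '7', '7', '7']
along block top ['7', '7', '7', '6', 'c', '4', '4', '4', '4', '4', '5', '6', 'b', 'c', 'c', 'c', 'c', 'c', 'c', 'c', 'c', 'c', 'c', 'c', '3', '3', '6', '7', '7', '7', '7']
across block near ['7', '7', '7', '7', '7', '7', '7', '7', '7', '7', '7', '7', '5', '4', '4', '4', '4', '5', '5', '7', '7', '7', '7', '7', '7', '7', '7', '7', '7', '7', '7']
[0, 45, 159, 295, 20866] [ 60.8932 219.1041] [ 0.439  -0.6164  0.11  ] [ 0.448 -0.678  0.04 ]
[300, 158, 30, 73, 2020] [314.5416 193.6054] [ 0.4799 -0.405   0.11  ] [ 0.4996 -0.411   0.04  ]
[0, 330, 32, 52, 691] [ 13.0535 358.6035] [ 0.5551 -0.7369  0.11  ] [ 0.5946 -0.8301  0.04  ]
[0, 366, 20, 34, 354] [  6.6977 383.0537] [ 0.5801 -0.7601  0.11  ] [ 0.6261 -0.8595  0.04  ]
tcp [ 0.4802 -0.4043  0.2329] t 26.95
shift [-0.0009 -0.0005 -0.0021]
tool y yaw 73.09977691127767 tilt [-0.0006  0.0015 -1.    ]
turn rotvec deg [ 0.0729 -0.0566  0.0998] j7 2.1521938960929305
```

```bash
python3 -m crank '[[[-1,0,0,0,0,0,0],[-1,0,0,0,0,0,0],[-1,0,0,0,0,0,0]]]' | grep clock; python3 -c "
from cell import robot
print(robot.finish_job())"
```

```text
clock: 27.25
the job is handed in; nothing more can be done
None
```

I handed the job in at 27.25 s, and no verdict came back: the tin is upright on the pad, the plate is clear, and the scraper hangs on its stand within about 2 mm of where it started. I took the chips to be in the tray from image values: dark shapes leaning on the tray's inner wall and nothing above its top, but overlapping shapes kept me from counting all six.

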